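# Close the screw cap of a watch pressure tester

## Task

Close the watch pressure tester: set its loose black screw cap level on the chamber's neck, turn it gently backwards (counter-clockwise seen from above) until you feel the thread drop into place, then screw it clockwise until it is fully home and finger-tight. Never force the cap, let go of it at the end, and leave everything else on the bench where it is.

Things in the scene. Friction and masses are not known exactly. Their poses are not given: they have to be found in the camera images.
- cap: Loose black cap, 70 mm across, 33 mm high, 220-350 g, hollow below; on it a metal grip bar 64 x 14 mm, 28 mm tall, along its x axis. Origin: centre of the lower rim; z up. Inside the rim three 4 mm pins, 120 degrees apart, 4 mm above the rim, run in the neck's thread. Right-hand thread: clockwise from above screws down.
- cap_grip (a point): Point on the cap's axis in the grip bar, 55 mm above its lower rim (bar spans 33 to 61 mm), axes as the cap; TCP here to grip, closing across the 14 mm (cap y). Height over neck_top: 41 mm with pins on top of the thread (44 on its stops), 32.5 mm dropped into the starts, 27 mm home. Loosely held jaws can turn the bar while the cap sinks by its weight.
- chamber: Pressure tester, fixed: 120 mm square, clear cylinder between dark base and metal plate, round open neck above. Origin: centre under the base, z up. Cap origin at 96 mm rests on the thread, 87.5 dropped in, 82 home. The thread's angle is unmarked and differs every time, whatever the yaw. A rubber seal ends the travel: 0.15 to 0.4 N m about the axis is finger-tight, above 0.6 is forcing.
- neck_top (a point): Centre of the neck's top rim, 110 mm above the bench. Neck 48 mm across, 30 mm long, coned at the top, 1.2 mm free round the pins. Flat-topped thread with 3 starts, 22 degree gaps 120 apart, each with a stop: on top, clockwise jams; backwards (up to 1/3 turn, light push) the pins drop 8.5 mm, then further back jams. Clockwise then sinks 5.5 mm per rad, home after 1.25 to 1.55 rad.
- watch_stand: wrist watch on a black padded stand, 70 x 100 x 81 mm; origin under its base; bystander, leave it alone
- loupe: small black eye loupe standing on the bench, 36 mm wide, 30 mm high; origin under it; bystander, leave it alone
- screwdriver: small steel screwdriver lying on the bench, 130 mm long; bystander, leave it alone
- movement_holder: flat brass ring, 52 mm across, 12 mm high; bystander, leave it alone
- oil_vial: small glass vial with a black lid, 28 mm wide, 42 mm high; bystander, leave it alone
- parts_dish: white ceramic dish, 76 mm across, 22 mm high; bystander, leave it alone
- block_rack: dark wooden board 110 x 110 mm with four white blocks, 32 mm high; bystander, leave it alone
Things that resemble listed ones, but are neither listed nor needed, are in the scene too. What is shaped like the cap but blue is not meant.

How it is judged:
On the way:
1. the cap sits level on the neck with its pins dropped into the thread, not yet screwed home (z of cap in the frame of chamber between 0.0835 and 0.09 m and horizontal distance between cap and neck_top below 0.003 m and angle between cap's own z axis and vertical below 0.05 rad), for 0.1 s.
At the end, for the whole second after the job is handed in: The cap is screwed home on the neck (within 1 mm of its lowest height, centred within 3 mm, level within 0.05 rad), finger-tight (still holds itself against the chamber with over 8 N, where its weight alone gives at most 3.5 N), at rest and let go (z of cap in the frame of chamber below 0.083 m and horizontal distance between cap and neck_top below 0.003 m and angle between cap's own z axis and vertical below 0.05 rad and contact force between cap and chamber above 8 N and linear speed of cap below 0.01 m/s and contact force between the fingers and cap below 0.1 N); the robot touches nothing.
It fails at once if the cap is forced: pressed or turned so hard that it and the chamber bear on each other with over 70 N in all (contact force between cap and chamber above 70 N).
It fails at once if a bystander is moved by over 15 mm (distance of any of watch_stand, loupe, screwdriver, movement_holder, oil_vial, parts_dish, block_rack from where it was at the start of the episode above 0.015 m).
It also fails if it takes over 72 s, if anything falls off the work surface, if the arm or the gripper's body presses on something with over 40 N, if the wrist force passes 120 N, or if a joint passes its speed limit or range.

## Robot

A 6-joint arm with a two-finger parallel gripper is mounted at the origin on the work surface. World frame = base frame: x ahead of the robot, y to its left, z up, the work surface at z = 0. Lengths are in m, angles in rad, forces in N, time in s.
With the tool pointing down it reaches from about 0.275 to 0.75 m from the base axis. Payload 10.2 kg.
Tool frame: the origin (TCP) lies between the finger pads, 19 mm behind the fingertips; this is the grasp point; z points along the fingers, y is the line along which they close (so a half turn about z gives the same grasp; the last joint's range is limited). The gripper opens to 85 mm and grips with 20 to 120 N. Pads are 22 mm wide; open, the fingers measure 114 mm over their backs; the gripper's body (76 mm by 85 mm) begins 54 mm behind the grasp point. The pads swing forward as they close: fully open they stand 13 mm farther back than shut.
Start: joints at [-1.372, 0.313, 1.498, -0, 1.331, -0.223], TCP at [0.215, -0.479, 0.25] pointing down, gripper open.
Joint ranges: [-2.94, 2.94], [-0.97, 2.17], [0.19, 2.56], [-1.23, 4.37], [0.02, 3.11], [-2.88, 2.88]. Speed limits (rad/s): [2.39, 2.39, 3.01, 3.14, 3.14, 3.14].

## Interface

Orientations are given as a rotation vector (axis times angle).
In Python, from rig import ctrl gives the robot as it stands.
- The arm moves only by the shell command python3 -m handwheel 'ROWS' [FORCE]. ROWS is a JSON list of rows, 1 to 20 of them, each an object with the fields wx, wy, wz (a rotation vector in fractions of the full range, 1 being 2 pi rad), dx, dy, dz (the shift in shares of the most that a row can go, 1 being 50 mm), finger_gap (the finger opening in m); a field left out counts as zero (the opening has to be given); each row shifts and turns the commanded pose from where the row before left it, along the tool's axes as they then stand; what a row does not reach is not made up. A row lasts 1/10 s, in which the tool goes at most 0.05 m and 0.15 rad, less where a joint would pass 70% of its speed; a pose out of reach is approached as far as the arm can. The fingers move at their own pace and stop on an object; FORCE is the grip in N (left out, the last holds). Time passes only in rows, so rows that do not move let the fingers close. It prints the time, the measured TCP pose, the force, the opening and the grip force at its end. Shift and turn numbers lie between -1 and 1, and a call with a number outside is refused. Input that does not fit is refused with a message, and nothing moves.
- ctrl.read_state(): the state, without advancing time (a new reading comes with each control period).
- ctrl.capture(name): name is "scene" or "top" or "wrist"; returns (picture, depth): 400x640x3 uint8, red, green, blue; 400x640 float32, m along the optical axis (not along the pixel's ray), 0 where there is no reading.
- ctrl.camera_info(name): a dict with "camera_matrix" (3x3 intrinsics, pixels), "view" (4x4, takes a point from world to camera coordinates); the wrist camera has in their place "mount" (4x4, takes a point from camera to tool coordinates, whose origin is the TCP and whose axes are the flange's). Camera axes: x right, y down, z forward; pixel columns grow to the right and rows downward; lengths in m; the calibration is good to about 2 mm. A picture is of the moment at which its call begins: read the wrist's pose just before it. camera_info takes no time and is no camera call.
- ctrl.close_job(): hands the job in; it is judged then, once.
The state is a dict: "clock": time; "joints": joint angles; "qd": joint speeds; "tau": joint torques, N m; "eef_pos": TCP position; "tool_rot": TCP orientation; "wrist_force": force on the tool from outside, world axes, zero at the start; "torque": the same for the moment, N m; "opening": finger opening in m; "grip_force": force on a finger pad.
Only numpy, scipy, OpenCV 4.12 (cv2) and the standard library are available. Lean on these libraries where they do the work, as an engineer would, in place of code of your own. Each camera call takes 0.05 s, during which the arm holds its last target. There are 200 camera calls.

## Working session

There is one attempt and no reset: what is moved stays moved. The work goes in short steps, Python scripts to look and compute and a shell command to move; the robot and the scene stay as the last step left them, time stands still between calls to the robot, and variables do not carry over. Pictures are saved under pics/ and viewed, at most 10 in all, crops included, and the job is handed in when it is done.

```bash
mkdir -p pics; ls; cat > h.py <<'E'
import numpy as np,cv2
from rig import ctrl
from scipy.spatial.transform import Rotation as R
def cap(name,fn=None):
    s=ctrl.read_state(); im,d=ctrl.capture(name); ci=ctrl.camera_info(name)
    K=np.array(ci["camera_matrix"])
    if "view" in ci: T=np.linalg.inv(np.array(ci["view"]))
    else:
        B=np.eye(4);B[:3,:3]=R.from_rotvec(s["tool_rot"]).as_matrix();B[:3,3]=s["eef_pos"]
        T=B@np.array(ci["mount"])
    if fn: cv2.imwrite("pics/"+fn,im[:,:,::-1]); np.savez("pics/"+fn[:-4],im=im,d=d,K=K,T=T)
    return im,d,K,T
def cloud(d,K,T):
    v,u=np.mgrid[:d.shape[0],:d.shape[1]]
    p=np.stack([(u-K[0,2])/K[0,0]*d,(v-K[1,2])/K[1,1]*d,d],-1)
    P=p@T[:3,:3].T+T[:3,3]; P[d<=0]=np.nan
    return P
def plane(u,v,K,T,z):
    r=T[:3,:3]@np.array([(u-K[0,2])/K[0,0],(v-K[1,2])/K[1,1],1]); return T[:3,3]+r*(z-T[2,3])/r[2]
E
python3 - <<'E'
from h import *
for n in ["scene","top"]:
    im,d,K,T=cap(n,n+".png"); print(n,T[:3,3].round(3))
print(ctrl.read_state())
E
```

```text
pics
scene [0.877 0.322 0.65 ]
top [ 0.532 -0.057  1.009]
{'clock': 0.1, 'joints': array([-1.37238796e+00,  3.13376589e-01,  1.49834021e+00,  3.94057426e-06,
        1.33101964e+00, -2.23411468e-01]), 'qd': array([-0.00085736, -0.00066715, -0.00231497, -0.0028829 ,  0.00079944,
       -0.00101837]), 'tau': array([ 2.02433373e-03, -4.12898648e+01, -2.60143358e+01, -2.03914296e-04,
        3.02622546e-03,  4.89475234e-07]), 'eef_pos': array([ 0.21488882, -0.47878102,  0.2495091 ]), 'tool_rot': array([-3.07085957e+00, -6.57450745e-01, -2.84614217e-05]), 'wrist_force': array([-0.26946282,  0.87385713,  0.42600716]), 'torque': array([-0.01448923,  0.0163887 , -0.02786479]), 'grip_force': 0.0, 'opening': 0.0853292081502151}
```

View pics/top.png

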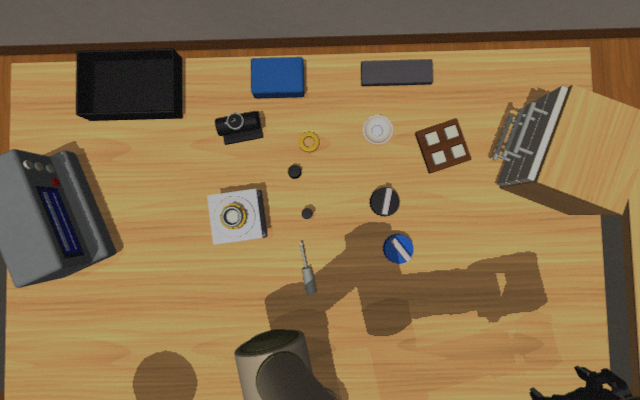

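View pics/scene.png

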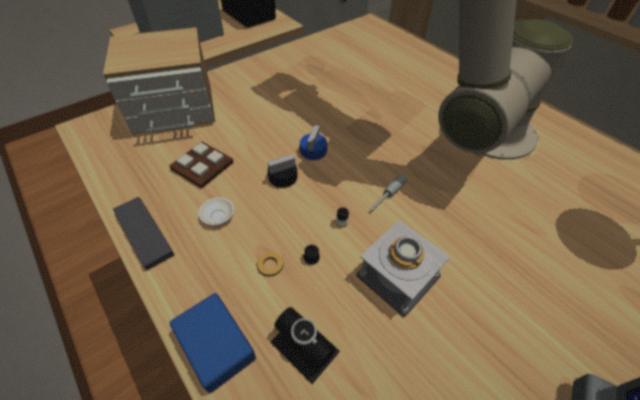

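The top view shows the possible caps: black cap with metal bar at (384,201), blue look-alike at (398,249), black loupe at (294,171), and vial lid at (307,213). By the description it is the black one at (384,201). The chamber neck is at (233,216).

```bash
python3 - <<'E'
from h import *
z=np.load("pics/top.npz");im,d,K,T=[z[k] for k in("im","d","K","T")]
P=cloud(d,K,T); v,u=np.mgrid[:400,:640]
hsv=cv2.cvtColor(im,cv2.COLOR_RGB2HSV)
# cap
w=np.hypot(u-384,v-201)<25
print("top z around cap",np.nanpercentile(P[w][:,2],[5,50,90,99]))
bar=w&(P[...,2]>0.048)
q=P[bar];print("bar",bar.sum(),q.mean(0),np.median(q[:,2]))
r=cv2.minAreaRect(q[:,:2].astype(np.float32)*1000);print(r,cv2.boxPoints(r).round(0).tolist())
blk=w&(hsv[...,2]<60)&(P[...,2]>0.025)&(P[...,2]<.045)
c=cv2.minEnclosingCircle(P[blk][:,:2].astype(np.float32)*1000);print("cap disc",c,np.median(P[blk][:,2]))
# chamber
w=np.hypot(u-233,v-216)<45
n=w&(P[...,2]>0.1)
q=P[n];print("neck",n.sum(),np.median(q[:,2]),cv2.minEnclosingCircle(q[:,:2].astype(np.float32)*1000))
n=w&(P[...,2]>0.07)&(P[...,2]<.09)
r=cv2.minAreaRect(P[n][:,:2].astype(np.float32)*1000);print("plate",np.median(P[n][:,2]),r)
# all objects tall
m=((P[...,2]>0.008)&(P[...,0]>.2)&(P[...,0]<.75)).astype(np.uint8)
k,l,st,ce=cv2.connectedComponentsWithStats(m)
for i in range(1,k):
    if st[i,4]>30: q=P[l==i];print(ce[i].round(),q[:,:2].min(0).round(3),q[:,:2].max(0).round(3),np.nanmax(q[:,2]).round(3))
a=cv2.resize(im[170:280,340:450],None,fx=5,fy=5,interpolation=2);b=cv2.resize(im[165:275,180:290],None,fx=5,fy=5)[:,:240]
cv2.imwrite("pics/crop.png",np.hstack([a,b])[:,:,::-1])
E
```

```text
top z around cap [-0.00249612  0.00155433  0.03781834  0.06259252]
bar 175 [ 0.56339977 -0.20921644  0.06018589] 0.06068482689003629
((563.18994140625, -209.75384521484375), (14.10111141204834, 63.23530578613281), 77.60399627685547) [[531.0, -210.0], [593.0, -223.0], [596.0, -210.0], [534.0, -196.0]]
cap disc ((562.5695190429688, -208.640380859375), 34.46897506713867) 0.0329498851777541
neck 174 0.10801042095449376 ((537.8897705078125, 150.81417846679688), 28.233631134033203)
plate 0.0784875617501185 ((535.6305541992188, 149.14346313476562), (116.17658233642578, 116.74578857421875), 6.6576433181762695)
[574. 157.] [ 0.521 -0.721] [ 0.75 -0.47] 0.186
[237. 131.] [0.721 0.09 ] [0.75  0.193] 0.083
[443. 146.] [ 0.634 -0.429] [ 0.75  -0.294] 0.037
[378. 135.] [ 0.708 -0.235] [ 0.75  -0.164] 0.025
[309. 141.] [ 0.695 -0.049] [ 0.744 -0.001] 0.016
[ 48. 217.] [0.395 0.456] [0.705 0.629] 0.179
[295. 171.] [ 0.628 -0.005] [0.658 0.028] 0.034
[385. 201.] [ 0.529 -0.245] [ 0.599 -0.174] 0.065
[237. 216.] [0.472 0.083] [0.6   0.213] 0.112
[307. 213.] [ 0.527 -0.031] [ 0.551 -0.007] 0.046
[398. 248.] [ 0.412 -0.274] [ 0.483 -0.204] 0.065
[308. 275.] [ 0.341 -0.036] [0.468 0.001] 0.03
[278. 367.] [ 0.201 -0.068] [0.305 0.122] 0.488
[594. 387.] [ 0.2   -0.545] [ 0.283 -0.425] 0.469
```

View pics/crop.png

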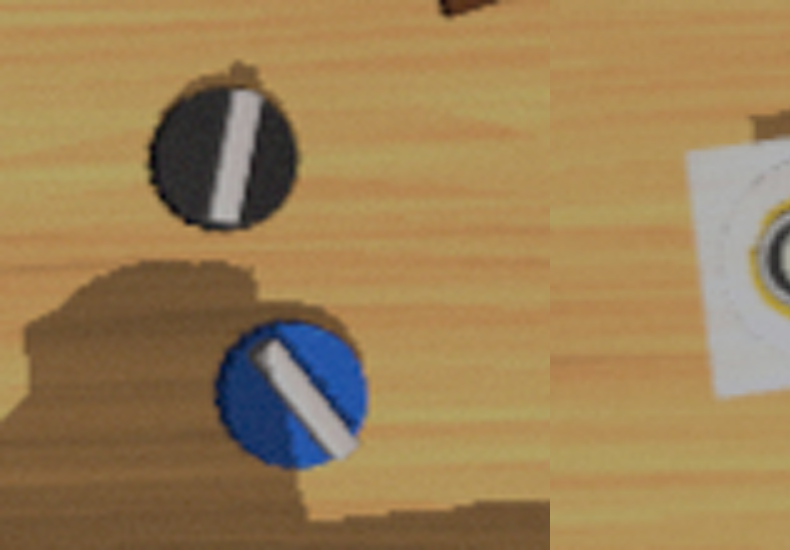

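The crop shows the black cap upright at about (224,158), bar bright on top, and the blue decoy below it. I'm going above the black one.

The manual's scale: shifts go in shares of 50 mm and turns go in shares of 2 pi rad. Converting my numbers, 0.0428 m is 0.856, -0.0104 m is -0.208, 0.128 rad / 6.2832 = 0.0204.

```bash
python3 -m handwheel '[{"dx":0.856,"dy":-0.208,"dz":0.06,"finger_gap":0.085},{"dx":0.856,"dy":-0.208,"dz":0.06,"finger_gap":0.085},{"dx":0.856,"dy":-0.208,"dz":0.06,"finger_gap":0.085},{"dx":0.856,"dy":-0.208,"dz":0.06,"finger_gap":0.085},{"dx":0.856,"dy":-0.208,"dz":0.06,"finger_gap":0.085},{"dx":0.856,"dy":-0.208,"dz":0.06,"finger_gap":0.085},{"dx":0.856,"dy":-0.208,"dz":0.06,"finger_gap":0.085},{"dx":0.856,"dy":-0.208,"dz":0.06,"finger_gap":0.085},{"dx":0.856,"dy":-0.208,"dz":0.06,"finger_gap":0.085},{"dx":0.856,"dy":-0.208,"dz":0.06,"finger_gap":0.085},{"wz":0.0204,"finger_gap":0.085},{"wz":0.0204,"finger_gap":0.085},{"wz":0.0204,"finger_gap":0.085},{"wz":0.0204,"finger_gap":0.085},{"wz":0.0201,"finger_gap":0.085},{"finger_gap":0.085},{"finger_gap":0.085}]' 30
python3 - <<'E'
from h import *
im,d,K,T=cap("wrist","w1.png"); s=ctrl.read_state();print(s["joints"].round(3),s["eef_pos"],T.round(3))
P=cloud(d,K,T)
bar=(P[...,2]>.05)&(np.hypot(P[...,0]-.563,P[...,1]+.209)<.045)
q=P[bar];print(bar.sum(),np.median(q[:,2]),cv2.minAreaRect(q[:,:2].astype(np.float32)*1000))
E
```

```text
clock: 1.8
eef_pos: [0.5628, -0.2088, 0.2197]
tool_rot: [-3.124, 0.334, 0.001]
wrist_force: [0.0, -0.0, 0.9]
opening: 0.0847
grip_force: 0.0
[-0.55   0.502  1.301  0.     1.338  1.234] [ 0.56276983 -0.20888028  0.21980622] [[-0.211 -0.932 -0.295  0.638]
 [-0.977  0.201  0.064 -0.224]
 [-0.     0.302 -0.953  0.344]
 [ 0.     0.     0.     1.   ]]
21404 0.2831417595794704 ((563.9801025390625, -208.88185119628906), (61.83637237548828, 89.14671325683594), 10.632706642150879)
```

View pics/w1.png

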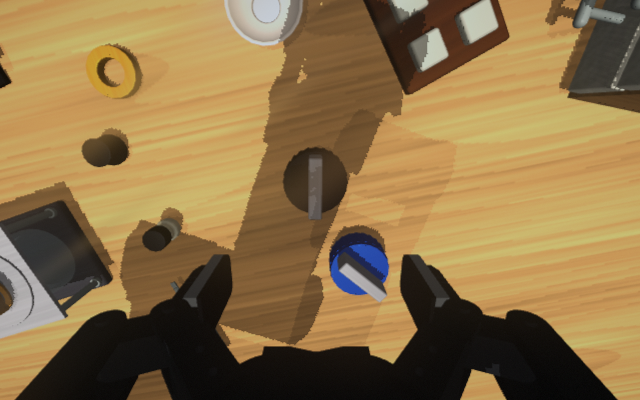

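The wrist view shows the black cap at (315,180) centred between the fingers, its bar aligned with the tool, and the blue decoy at (360,263).

```bash
python3 - <<'E'
from h import *
z=np.load("pics/w1.npz");im,d,K,T=[z[k] for k in("im","d","K","T")]
P=cloud(d,K,T)
bar=(P[...,2]>.05)&(P[...,2]<.075)&(np.hypot(P[...,0]-.563,P[...,1]+.209)<.045)
k,l,st,ce=cv2.connectedComponentsWithStats(bar.astype(np.uint8));i=1+st[1:,4].argmax()
print(st[i],ce[i])
q=P[(l==i)&(P[...,2]>.058)];print(len(q),np.median(q[:,2]),cv2.minAreaRect(q[:,:2].astype(np.float32)*1000),np.median(q[:,:2],0))
c=(P[...,2]>.028)&(P[...,2]<.037)&(np.hypot(P[...,0]-.563,P[...,1]+.209)<.045)
q=P[c];print(len(q),np.median(q[:,2]),cv2.minEnclosingCircle(q[:,:2].astype(np.float32)*1000))
r=R.from_rotvec(ctrl.read_state()["tool_rot"]).as_matrix();print(r.round(4),np.arctan2(r[1,0],r[0,0]))
E
```

```text
[308 156  14  63 868] [314.49654378 187.06221198]
846 0.0612650457586304 ((563.3766479492188, -207.11268615722656), (13.455069541931152, 62.739505767822266), 77.3678970336914) [ 0.56508335 -0.20726498]
2312 0.03344073656489771 ((563.3589477539062, -206.89138793945312), 35.8671760559082)
[[ 9.774e-01 -2.116e-01 -3.000e-04]
 [-2.116e-01 -9.774e-01  2.000e-04]
 [-4.000e-04 -2.000e-04 -1.000e+00]] -0.2132403950748537
```

Converted, 0.03 m is 0.6, 0.0135 m is 0.27, 0.005 rad / 6.2832 = 0.0008.

```bash
python3 -m handwheel '[{"wz":0.0008,"dx":0.006,"dy":-0.02,"dz":0.6,"finger_gap":0.085},{"dz":0.6,"finger_gap":0.085},{"dz":0.6,"finger_gap":0.085},{"dz":0.6,"finger_gap":0.085},{"dz":0.6,"finger_gap":0.085},{"dz":0.27,"finger_gap":0.085},{"finger_gap":0.05},{"finger_gap":0.03},{"finger_gap":0.005},{"finger_gap":0.005},{"finger_gap":0.005},{"finger_gap":0.005}]' 40
```

```text
clock: 3.05
eef_pos: [0.5637, -0.2082, 0.0575]
tool_rot: [3.122, -0.347, 0.002]
wrist_force: [-0.2, 0.5, 6.1]
opening: 0.0128
grip_force: 40.1
```

Converted, -0.035 m is -0.7, -0.032 m is -0.64, -0.141 rad / 6.2832 = -0.0224.

```bash
python3 -m handwheel '[{"dz":-0.4,"finger_gap":0.005},{"dz":-0.64,"finger_gap":0.005},{"dz":-0.7,"finger_gap":0.005},{"wz":-0.0224,"dz":-0.7,"finger_gap":0.005},{"wz":-0.0224,"dz":-0.7,"finger_gap":0.005},{"wz":-0.0224,"dz":-0.7,"finger_gap":0.005},{"wz":-0.0224,"finger_gap":0.005},{"wz":-0.0224,"finger_gap":0.005},{"wz":-0.0224,"finger_gap":0.005},{"wz":-0.0224,"finger_gap":0.005},{"wz":-0.0224,"finger_gap":0.005},{"wz":-0.0224,"finger_gap":0.005},{"wz":-0.0224,"finger_gap":0.005},{"wz":-0.0223,"finger_gap":0.005},{"finger_gap":0.005}]' 60 && python3 -m handwheel '[{"dx":0.3,"dy":-0.12,"finger_gap":0.005},{"dx":0.656,"dy":-0.274,"finger_gap":0.005},{"dx":0.656,"dy":-0.274,"finger_gap":0.005},{"dx":0.656,"dy":-0.274,"finger_gap":0.005},{"dx":0.656,"dy":-0.274,"finger_gap":0.005},{"dx":0.656,"dy":-0.274,"finger_gap":0.005},{"dx":0.656,"dy":-0.274,"finger_gap":0.005},{"dx":0.656,"dy":-0.274,"finger_gap":0.005},{"dx":0.36,"dy":-0.15,"finger_gap":0.005},{"finger_gap":0.005},{"finger_gap":0.005}]'
python3 - <<'E'
from h import *
s=ctrl.read_state();print(s["joints"].round(3),s["torque"].round(3))
im,d,K,T=cap("wrist","w2.png")
P=cloud(d,K,T)
c=(np.abs(P[...,2]-.110)<.006)&(np.hypot(P[...,0]-.538,P[...,1]-.151)<.033)
q=P[c];print("neck",len(q),np.median(q[:,2]),cv2.minEnclosingCircle(q[:,:2].astype(np.float32)*1000),np.argwhere(c).mean(0))
E
```

```text
clock: 4.55
eef_pos: [0.5631, -0.2079, 0.248]
tool_rot: [-2.471, -1.938, 0.001]
wrist_force: [-0.6, 0.2, -2.8]
opening: 0.0126
grip_force: 59.5
clock: 5.65
eef_pos: [0.5197, 0.0735, 0.2485]
tool_rot: [2.474, 1.936, -0.0]
wrist_force: [0.5, -0.3, -2.5]
opening: 0.0128
grip_force: 59.5
[-0.083  0.314  1.5   -0.     1.327  0.16 ] [0.015 0.046 0.01 ]
neck 977 0.10971062402765125 ((534.6959228515625, 152.28823852539062), 23.8978214263916) [104.84237462 311.00818833]
```

View pics/w2.png

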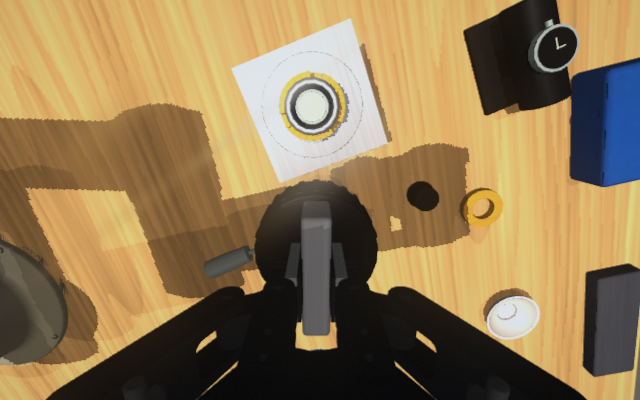

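The wrist view shows the neck at (311,105) and the held cap below it, its bar along column 316. Next I measure the cap's offset in the hand and refine the neck from this view and the top view.

```bash
python3 - <<'E'
from h import *
s=ctrl.read_state();Rt=R.from_rotvec(s["tool_rot"]).as_matrix();p=s["eef_pos"]
z=np.load("pics/w2.npz");im,d,K,T=[z[k] for k in("im","d","K","T")]
P=cloud(d,K,T);L=(P-p)@Rt
v,u=np.mgrid[:400,:640]
b=(v>190)&(v<345)&(abs(u-316)<30)&(np.abs(P[...,2]-(p[2]+.0045))<.004)
q=L[b];print("bar tool mm",len(q),np.median(q[:,2]),cv2.minAreaRect(q[:,:2].astype(np.float32)*1000))
c=(v>175)&(v<330)&(abs(u-316)<75)&(np.abs(P[...,2]-(p[2]-.0245))<.004)
q=L[c]*1000
def fit(q):
    A=np.c_[q[:,:2],np.ones(len(q))];x=np.linalg.lstsq(A,(q[:,:2]**2).sum(1),rcond=None)[0];c=x[:2]/2;return c,np.sqrt(x[2]+c@c)
# outer edge of cap top: extreme points per angle, front half
a=np.arctan2(q[:,1],q[:,0]);r=np.hypot(q[:,0],q[:,1]);e=[]
for t in np.arange(-1.3,1.3,.05):
    m=abs(a-t)<.03
    if m.sum()>5:e.append(q[m][r[m].argmax()])
e=np.array(e);print("cap disc tool",len(e),fit(e))
print("neck tool",((np.array([.5347,.1523,.11])-p)@Rt*1000).round(2))
def neck(P):
    n=(np.abs(P[...,2]-.110)<.004)&(np.hypot(P[...,0]-.536,P[...,1]-.151)<.032)
    q=P[n]*1000;c0=q.mean(0)[:2];a=np.arctan2(*(q[:,:2]-c0).T);r=np.hypot(*(q[:,:2]-c0).T)
    e=np.array([q[abs(a-t)<.06][r[abs(a-t)<.06].argmax()] for t in np.arange(-3.1,3.1,.1) if (abs(a-t)<.06).sum()>2]);print(n.sum(),np.median(q[:,2]),fit(e))
neck(P)
z=np.load("pics/top.npz");neck(cloud(z["d"],z["K"],z["T"]))
im,d,K,T=cap("top","t2.png");Pt=cloud(d,K,T);z2=np.load("pics/scene.npz");neck(cloud(z2["d"],z2["K"],z2["T"]))
E
```

```text
bar tool mm 3666 -0.003829510295022992 ((1.0543174743652344, 1.0977802276611328), (26.00645637512207, 64.73619079589844), 81.58696746826172)
cap disc tool 52 (array([ 1.23184432, -0.79169127]), np.float64(34.444289066367524))
neck tool [ 80.63  -4.8  138.45]
953 109.75405094147189 (array([534.67263528, 152.34615901]), np.float64(23.561991039062892))
126 108.73055903715174 (array([535.87081407, 148.51689439]), np.float64(22.713011768265087))
159 107.69730163009727 (array([535.89239819, 152.26164863]), np.float64(22.10449064083907))
```

Converted, 0.03 m is 0.6, 0.0295 m is 0.59.

```bash
python3 -m handwheel '[{"dx":0.4,"dy":-0.02,"finger_gap":0.005},{"dx":0.6,"dy":-0.024,"dz":0.3,"finger_gap":0.005},{"dx":0.59,"dy":-0.022,"dz":0.5,"finger_gap":0.005},{"dz":0.36,"finger_gap":0.005},{"finger_gap":0.005},{"finger_gap":0.005}]'
python3 - <<'E'
from h import *
s=ctrl.read_state();p=s["eef_pos"];print(p)
im,d,K,T=cap("scene","s2.png");cap("top","t3.png")
cv2.imwrite("pics/s2c.png",cv2.resize(im[170:310,340:460],None,fx=4,fy=4,interpolation=2)[:,:,::-1])
P=cloud(d,K,T);n=(np.hypot(P[...,0]-p[0],P[...,1]-p[1])<.045)&(P[...,2]>p[2]-.065)&(P[...,2]<p[2]+.01)
print(n.sum(),np.argwhere(n).min(0),np.argwhere(n).max(0))
E
```

```text
clock: 6.35
eef_pos: [0.5363, 0.1503, 0.1911]
tool_rot: [2.475, 1.935, 0.0]
wrist_force: [0.3, 0.9, -1.7]
opening: 0.0126
grip_force: 59.4
[0.53628981 0.15028882 0.19106239]
1477 [214 390] [256 435]
```

View pics/s2c.png

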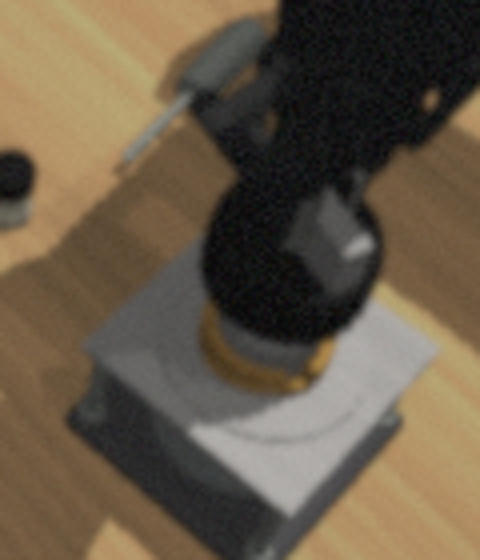

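The crop shows the cap hanging about 20 mm over the neck, with the gold thread ring at about (268,350). To get the relative offset I fit the cap's side cylinder in the same camera.

```bash
python3 - <<'E'
from h import *
from scipy.optimize import least_squares
def f(q,r): return least_squares(lambda x:np.hypot(q[:,0]-x[0],q[:,1]-x[1])-r,[536,151],loss="soft_l1",f_scale=.7).x
for nm in ["s2","t3"]:
    z=np.load(f"pics/{nm}.npz");im,d,K,T=[z[k] for k in("im","d","K","T")];P=cloud(d,K,T)*1000
    g=np.hypot(P[...,0]-536,P[...,1]-151)<40
    if nm=="s2":
        n=g&(P[...,2]>139)&(P[...,2]<158);q=P[n];q=q[q@np.array([T[0,3]-.536,T[1,3]-.151,0])>0 if 0 else np.hypot(q[:,0]-536,q[:,1]-151)>29]
        print("cap side",len(q),f(q,35))
    n=g&(np.abs(P[...,2]-166.5)<2.5);q=P[n];print(nm,"cap top pts",len(q))
    if len(q)>30:
        c0=np.array([536.,151]);a=np.arctan2(q[:,1]-c0[1],q[:,0]-c0[0]);r=np.hypot(*(q[:,:2]-c0).T);e=[]
        for t in np.arange(-3.1,3.1,.12):
            m=abs(a-t)<.07
            if m.sum()>3 and r[m].max()>29:e.append(q[m][r[m].argmax()])
        e=np.array(e);print("cap top rim",len(e),f(e,34.5) if len(e)>4 else "")
z=np.load("pics/scene.npz");P=cloud(z["d"],z["K"],z["T"])*1000
q=P[(np.hypot(P[...,0]-536,P[...,1]-151)<32)&(P[...,2]>84)&(P[...,2]<103)];r=np.hypot(q[:,0]-536,q[:,1]-151);q=q[r>19]
print("neck side r~",np.percentile(r,[20,50,80]));
for rr in (24,26):print(f(q,rr))
E
```

```text
cap side 304 [536.35530034 149.69188359]
s2 cap top pts 427
cap top rim 36 [536.64017596 149.86401952]
t3 cap top pts 193
cap top rim 18 [536.94195291 147.44567317]
neck side r~ [12.91446396 23.32988727 28.24100962]
[539.48952771 152.54958694]
[537.97751957 151.89259224]
```

The three cameras agree on a shift of about (-0.7, +1.4) mm. I apply that and descend gently.

Converted, 0.01 m is 0.2, 0.006 m is 0.12.

```bash
python3 -m handwheel '[{"dx":0.024,"dy":-0.02,"dz":0.2,"finger_gap":0.005},{"dz":0.2,"finger_gap":0.005},{"dz":0.12,"finger_gap":0.005},{"dz":0.06,"finger_gap":0.005},{"dz":0.06,"finger_gap":0.005},{"finger_gap":0.005}]'; python3 -m handwheel '[{"dz":0.04,"finger_gap":0.005},{"dz":0.04,"finger_gap":0.005},{"finger_gap":0.005}]'
```

```text
clock: 7.05
eef_pos: [0.5352, 0.1526, 0.1582]
tool_rot: [-2.473, -1.937, 0.001]
wrist_force: [-0.8, 0.3, -2.6]
opening: 0.0127
grip_force: 59.5
clock: 7.35
eef_pos: [0.5353, 0.1524, 0.1543]
tool_rot: [2.473, 1.937, -0.0]
wrist_force: [0.5, -1.7, -2.5]
opening: 0.0129
grip_force: 59.5
```

Converted, 0.001 m is 0.02.

```bash
python3 -m handwheel '[{"dz":0.02,"finger_gap":0.005},{"dz":0.02,"finger_gap":0.005},{"finger_gap":0.005}]';python3 -m handwheel '[{"dz":0.01,"finger_gap":0.005},{"dz":0.01,"finger_gap":0.005},{"finger_gap":0.005}]'
```

```text
clock: 7.65
eef_pos: [0.5353, 0.1524, 0.1525]
tool_rot: [2.473, 1.937, -0.0]
wrist_force: [1.1, -3.2, -1.8]
opening: 0.0129
grip_force: 59.6
clock: 7.95
eef_pos: [0.5353, 0.1525, 0.1515]
tool_rot: [2.473, 1.937, 0.0]
wrist_force: [0.7, -4.2, -1.7]
opening: 0.0128
grip_force: 59.7
```

Converted, -0.0007 m is -0.014, 0.0003 m is 0.006.

```bash
python3 -m handwheel '[{"dx":-0.014,"dy":0.006,"finger_gap":0.005},{"finger_gap":0.005}]';python3 -m handwheel '[{"dz":0.02,"finger_gap":0.005},{"finger_gap":0.005}]';python3 -m handwheel '[{"dz":0.02,"finger_gap":0.005},{"finger_gap":0.005}]'
```

```text
clock: 8.15
eef_pos: [0.5353, 0.152, 0.1514]
tool_rot: [-2.473, -1.937, -0.001]
wrist_force: [0.3, -0.9, -1.6]
opening: 0.0129
grip_force: 59.6
clock: 8.35
eef_pos: [0.5353, 0.152, 0.1503]
tool_rot: [-2.473, -1.937, -0.0]
wrist_force: [0.6, -0.7, -2.1]
opening: 0.0128
grip_force: 59.6
clock: 8.55
eef_pos: [0.5353, 0.1519, 0.1493]
tool_rot: [-2.473, -1.937, -0.0]
wrist_force: [0.6, 0.3, -2.4]
opening: 0.0131
grip_force: 59.7
```

Converted, 0.001 m is 0.02.

```bash
python3 -m handwheel '[{"dz":0.02,"finger_gap":0.005},{"dz":0.02,"finger_gap":0.005},{"finger_gap":0.005}]';python3 -m handwheel '[{"dz":0.02,"finger_gap":0.005},{"dz":0.02,"finger_gap":0.005},{"finger_gap":0.005}]'
```

```text
clock: 8.85
eef_pos: [0.5353, 0.1519, 0.1473]
tool_rot: [-2.473, -1.937, 0.0]
wrist_force: [1.5, -0.0, -3.2]
opening: 0.0129
grip_force: 59.6
clock: 9.15
eef_pos: [0.5353, 0.1518, 0.1453]
tool_rot: [-2.473, -1.937, 0.0]
wrist_force: [1.1, 1.6, -2.9]
opening: 0.0128
grip_force: 59.5
```

Converted, 0.001 m is 0.02.

```bash
python3 -m handwheel '[{"dz":0.02,"finger_gap":0.005},{"finger_gap":0.005}]';python3 -m handwheel '[{"dz":0.02,"finger_gap":0.005},{"finger_gap":0.005}]';python3 -m handwheel '[{"dz":0.02,"finger_gap":0.005},{"finger_gap":0.005}]'
python3 - <<'E'
from h import *
im,d,K,T=cap("scene","s3.png")
cv2.imwrite("pics/s3c.png",cv2.resize(im[170:310,340:460],None,fx=4,fy=4,interpolation=2)[:,:,::-1])
P=cloud(d,K,T)*1000
n=(np.hypot(P[...,0]-535.5,P[...,1]-151)<34)&(P[...,2]>110)&(P[...,2]<126);print(n.sum(),np.median(P[n][:,2]),np.histogram(P[n][:,2],8))
E
```

```text
clock: 9.35
eef_pos: [0.5354, 0.1519, 0.1447]
tool_rot: [2.473, 1.937, 0.0]
wrist_force: [-1.6, 0.0, 1.6]
opening: 0.0125
grip_force: 60.1
clock: 9.55
eef_pos: [0.5355, 0.1519, 0.1445]
tool_rot: [2.473, 1.937, 0.001]
wrist_force: [-2.7, 0.5, 8.1]
opening: 0.0128
grip_force: 61.1
clock: 9.75
eef_pos: [0.5356, 0.1519, 0.1444]
tool_rot: [2.472, 1.937, 0.002]
wrist_force: [-5.1, 0.7, 14.4]
opening: 0.0128
grip_force: 62.1
475 117.92756428768658 (array([  3,  28, 233, 174,  13,   8,   5,  11]), array([113.37268882, 114.94949473, 116.52630064, 118.10310655,
       119.67991246, 121.25671837, 122.83352428, 124.41033019,
       125.98713611]))
```

View pics/s3c.png

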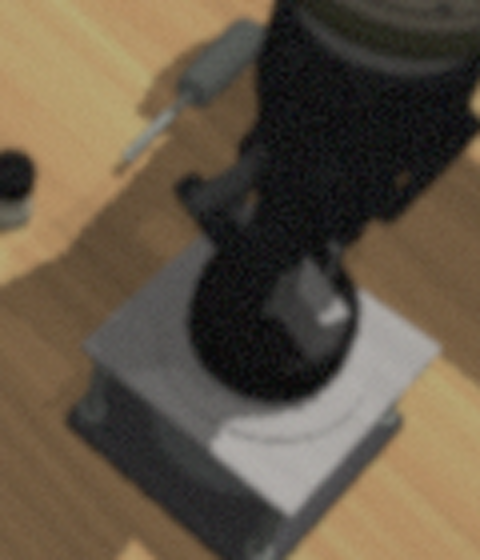

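The cap top is at about 118 mm and contact came at TCP 144.6 mm. By luck of the angle, the pins dropped straight into the starts, and the crop shows the cap level and down on the plate. I relieve the push, take a light backward feel, then screw.

Converted, -0.0018 m is -0.036.

```bash
python3 -m handwheel '[{"dz":-0.036,"finger_gap":0.005},{"finger_gap":0.005}]' 20;python3 -m handwheel '[{"wz":-0.008,"finger_gap":0.005},{"finger_gap":0.005}]'; python3 -c "
from h import *
s=ctrl.read_state();print(s['torque'],s['joints'])"
```

```text
clock: 10.0
eef_pos: [0.5354, 0.1519, 0.1447]
tool_rot: [2.473, 1.937, 0.001]
wrist_force: [-1.3, 0.6, 4.3]
opening: 0.0128
grip_force: 60.6
clock: 10.2
eef_pos: [0.5355, 0.1519, 0.1447]
tool_rot: [-2.425, -1.997, -0.001]
wrist_force: [-2.4, 0.5, 5.9]
opening: 0.0125
grip_force: 63.6
[ 0.18849863  0.36893127 -1.10831197] [6.55509290e-02 4.82575657e-01 1.54040179e+00 7.59246383e-04
 1.11818177e+00 2.58115551e-01]
```

Converted, 0.0002 m is 0.004, 0.1 rad / 6.2832 = 0.0159.

```bash
python3 -m handwheel '[{"wz":0.0159,"finger_gap":0.005},{"wz":0.0159,"dz":0.004,"finger_gap":0.005},{"finger_gap":0.005}]';python3 -c "
from h import *
s=ctrl.read_state();print(s['torque'],s['joints'][5])"
```

```text
clock: 10.5
eef_pos: [0.5359, 0.1517, 0.1446]
tool_rot: [2.613, 1.742, 0.002]
wrist_force: [-0.9, -0.9, 5.3]
opening: 0.0127
grip_force: 60.6
[ 0.02011088  0.03919526 -0.14455745] 0.4605630673744765
```

The backward stop was felt at once (1.1 N·m), which confirms the pins are at the starts. The grip was still at 60 N, so I open and re-grip softly.

Converted, 0.0005 m is 0.01, 0.0003 m is 0.006, 0.1 rad / 6.2832 = 0.0159.

```bash
python3 -m handwheel '[{"finger_gap":0.025},{"finger_gap":0.025},{"finger_gap":0.005},{"finger_gap":0.005},{"finger_gap":0.005}]' 20;python3 -c "
from h import *
s=ctrl.read_state();print(s['torque'],s['joints'][5])"; python3 -m handwheel '[{"wz":0.0159,"dz":0.006,"finger_gap":0.005},{"wz":0.0159,"dz":0.01,"finger_gap":0.005},{"finger_gap":0.005}]';python3 -c "
from h import *
s=ctrl.read_state();print(s['torque'],s['joints'][5])"
```

```text
clock: 11.0
eef_pos: [0.5353, 0.1518, 0.1439]
tool_rot: [-2.611, -1.746, 0.0]
wrist_force: [0.5, 0.2, -0.3]
opening: 0.0135
grip_force: 25.9
[-0.00800955  0.0017705  -0.00655793] 0.45768011905242834
clock: 11.3
eef_pos: [0.5354, 0.1519, 0.1434]
tool_rot: [-2.774, -1.475, -0.0]
wrist_force: [-0.4, 0.7, 1.3]
opening: 0.0134
grip_force: 26.3
[ 0.03176361  0.01331643 -0.10953425] 0.6586902628429953
```

Converted, 0.0005 m is 0.01, 0.1 rad / 6.2832 = 0.0159.

```bash
python3 -m handwheel '[{"wz":0.0159,"dz":0.01,"finger_gap":0.005},{"wz":0.0159,"dz":0.01,"finger_gap":0.005},{"wz":0.0159,"dz":0.01,"finger_gap":0.005},{"finger_gap":0.005}]';python3 -c "
from h import *
s=ctrl.read_state();print(s['torque'],s['joints'][5])"; python3 -m handwheel '[{"wz":0.0159,"dz":0.01,"finger_gap":0.005},{"wz":0.0159,"dz":0.01,"finger_gap":0.005},{"wz":0.0159,"dz":0.01,"finger_gap":0.005},{"finger_gap":0.005}]';python3 - <<'E'
from h import *
s=ctrl.read_state();print(s['torque'],s['joints'][5])
im,d,K,T=cap("scene")
P=cloud(d,K,T)*1000
n=(np.hypot(P[...,0]-535.5,P[...,1]-151)<34)&(P[...,2]>105)&(P[...,2]<124);print(n.sum(),np.median(P[n][:,2]))
E
```

```text
clock: 11.7
eef_pos: [0.5354, 0.1518, 0.1418]
tool_rot: [-2.962, -1.048, -0.0]
wrist_force: [-1.0, 0.1, 2.1]
opening: 0.0136
grip_force: 26.2
[ 0.02667535 -0.03824101 -0.05008204] 0.9562379506804498
clock: 12.1
eef_pos: [0.5353, 0.1518, 0.1402]
tool_rot: [3.084, 0.596, -0.0]
wrist_force: [-0.1, 0.3, 0.5]
opening: 0.0136
grip_force: 26.1
[ 0.0300312  -0.06909896 -0.01818192] 1.2546850536033698
552 114.69361838586633
```

Converted, 0.0006 m is 0.012, 0.0005 m is 0.01, 0.1 rad / 6.2832 = 0.0159.

```bash
python3 -m handwheel '[{"wz":0.0159,"dz":0.01,"finger_gap":0.005},{"wz":0.0159,"dz":0.012,"finger_gap":0.005},{"finger_gap":0.005}]';python3 -c "
from h import *
s=ctrl.read_state();print(s['torque'],s['joints'][5])"; python3 -m handwheel '[{"wz":0.008,"dz":0.006,"finger_gap":0.005},{"finger_gap":0.005}]';python3 -c "
from h import *
s=ctrl.read_state();print(s['torque'],s['joints'][5])"; python3 -m handwheel '[{"wz":0.008,"dz":0.006,"finger_gap":0.005},{"finger_gap":0.005}]';python3 -c "
from h import *
s=ctrl.read_state();print(s['torque'],s['joints'][5])"
```

```text
clock: 12.45
eef_pos: [0.5354, 0.1518, 0.1392]
tool_rot: [3.129, 0.286, -0.0]
wrist_force: [0.3, 0.5, -0.2]
opening: 0.0137
grip_force: 26.0
[ 0.05010824 -0.120785   -0.03275799] 1.4543975518285013
clock: 12.65
eef_pos: [0.5354, 0.1518, 0.1389]
tool_rot: [3.135, 0.209, -0.0]
wrist_force: [-0.5, -0.3, -0.9]
opening: 0.0137
grip_force: 26.0
[-0.04516005 -0.00734903 -0.06226022] 1.5031935005570591
clock: 12.85
eef_pos: [0.5353, 0.1518, 0.1386]
tool_rot: [3.139, 0.13, -0.0]
wrist_force: [-0.3, 0.3, -0.2]
opening: 0.0135
grip_force: 26.0
[ 0.06875588 -0.05996373 -0.0212264 ] 1.5540394160884323
```

Converted, 0.0003 m is 0.006, 0.05 rad / 6.2832 = 0.008.

```bash
python3 -m handwheel '[{"wz":0.008,"dz":0.006,"finger_gap":0.005},{"finger_gap":0.005}]';python3 -c "
from h import *
s=ctrl.read_state();print(s['torque'],s['joints'][5])"; python3 -m handwheel '[{"wz":0.008,"dz":0.004,"finger_gap":0.005},{"finger_gap":0.005}]';python3 -c "
from h import *
s=ctrl.read_state();print(s['torque'],s['joints'][5])"; python3 -m handwheel '[{"wz":0.0048,"dz":0.002,"finger_gap":0.005},{"finger_gap":0.005}]';python3 -c "
from h import *
s=ctrl.read_state();print(s['torque'],s['joints'][5])"
```

```text
clock: 13.05
eef_pos: [0.5354, 0.1518, 0.1386]
tool_rot: [-3.141, -0.05, -0.001]
wrist_force: [-1.9, 0.3, 2.7]
opening: 0.0135
grip_force: 26.4
[ 0.11860386  0.2018672  -0.04484996] 1.6045177441255918
clock: 13.25
eef_pos: [0.5355, 0.1519, 0.1386]
tool_rot: [-3.141, 0.029, -0.001]
wrist_force: [-2.2, -0.5, 4.8]
opening: 0.0133
grip_force: 26.7
[ 0.02862909  0.28952481 -0.03306483] 1.6547464407117736
clock: 13.45
eef_pos: [0.5356, 0.1519, 0.1386]
tool_rot: [-3.141, 0.076, -0.001]
wrist_force: [-1.2, 0.5, 6.5]
opening: 0.0136
grip_force: 26.9
[ 0.13338373  0.23414039 -0.0339314 ] 1.6851515741791543
```

Converted, -0.0006 m is -0.012, 0.05 rad / 6.2832 = 0.008.

```bash
python3 -m handwheel '[{"wz":0.008,"dz":-0.012,"finger_gap":0.005},{"finger_gap":0.005}]';python3 -c "
from h import *
s=ctrl.read_state();print(s['torque'],s['joints'][5])"; python3 -m handwheel '[{"wz":0.008,"finger_gap":0.005},{"finger_gap":0.005}]';python3 - <<'E'
from h import *
s=ctrl.read_state();print(s['torque'],s['joints'][5])
im,d,K,T=cap("scene")
P=cloud(d,K,T)*1000
n=(np.hypot(P[...,0]-535.5,P[...,1]-151)<34)&(P[...,2]>105)&(P[...,2]<124);print(n.sum(),np.median(P[n][:,2]))
E
```

```text
clock: 13.65
eef_pos: [0.5353, 0.1518, 0.1386]
tool_rot: [3.138, -0.155, -0.0]
wrist_force: [-0.6, 0.3, 2.5]
opening: 0.0138
grip_force: 26.3
[-0.0036002   0.12967342 -0.01191178] 1.7355602417278448
clock: 13.85
eef_pos: [0.5354, 0.1518, 0.1386]
tool_rot: [-3.133, 0.234, -0.0]
wrist_force: [-0.7, -0.5, 2.3]
opening: 0.0134
grip_force: 26.3
[ 0.09598814  0.11637545 -0.0530952 ] 1.7854868325037168
515 113.04588287175076
```

Converted, 0.05 rad / 6.2832 = 0.008.

```bash
python3 - <<'E'
from h import *
im,d,K,T=cap("wrist","w3.png")
cv2.imwrite("pics/w3c.png",im[:,:,::-1])
E
python3 -m handwheel '[{"wz":0.008,"finger_gap":0.005},{"finger_gap":0.005}]';python3 -c "
from h import *
s=ctrl.read_state();print(s['torque'],s['joints'][5])"
```

```text
clock: 14.15
eef_pos: [0.5354, 0.1518, 0.1386]
tool_rot: [3.126, -0.313, 0.0]
wrist_force: [-1.6, 0.0, 1.7]
opening: 0.0133
grip_force: 26.3
[ 0.0790094   0.07254616 -0.00517991] 1.8363712679299813
```

View pics/w3c.png

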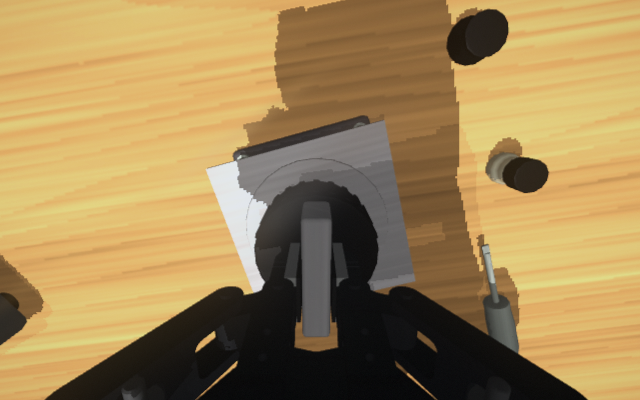

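The bar at (316,260) still follows the jaws. The cap was pushed down ahead of the thread, so I keep turning in small steps until the thread takes up.

The manual's scale: shifts go in shares of 50 mm and turns go in shares of 2 pi rad. Converting my numbers, 0.05 rad / 6.2832 = 0.008.

```bash
for i in 1; do :; done; python3 -m handwheel '[{"wz":0.008,"finger_gap":0.005},{"finger_gap":0.005}]';python3 - <<'E'
from h import *
s=ctrl.read_state();print(s['torque'],s['joints'][5])
Rt=R.from_rotvec(s["tool_rot"]).as_matrix();p=s["eef_pos"]
im,d,K,T=cap("wrist");P=cloud(d,K,T);L=(P-p)@Rt*1000
b=L[205:330,308:324,2];print("bar top tool z",np.median(b))
b=L[205:240,280:296,2];print("cap top tool z",np.nanmedian(b),"world",np.nanmedian(P[205:240,280:296,2]))
z=np.load("pics/w2.npz");P2=cloud(z["d"],z["K"],z["T"]);print("w2 cap top world",np.nanmedian(P2[205:240,280:296,2]), "was eef .2485")
E
```

```text
clock: 14.35
eef_pos: [0.5355, 0.1517, 0.1386]
tool_rot: [3.117, -0.391, 0.0]
wrist_force: [-0.9, -1.7, 2.6]
opening: 0.0134
grip_force: 26.3
[-0.07424168  0.04799388 -0.09683037] 1.8860705257948593
bar top tool z nan
cap top tool z 23.1118630161226 world 0.11545648471417709
w2 cap top world 0.22442339773965791 was eef .2485
```

Converted, 0.05 rad / 6.2832 = 0.008.

```bash
q(){ python3 -c "
from h import *
s=ctrl.read_state();print(s['torque'],s['joints'][5])"; }
python3 -m handwheel '[{"wz":0.008,"finger_gap":0.005},{"finger_gap":0.005}]' | grep -E 'pos|force';q; python3 -m handwheel '[{"wz":0.008,"finger_gap":0.005},{"finger_gap":0.005}]'| grep -E 'pos|force|open';q
```

```text
eef_pos: [0.5356, 0.1516, 0.1386]
wrist_force: [1.4, -2.4, -0.3]
grip_force: 26.2
[-0.24103855 -0.23310343  0.28804504] 1.9356377850191164
eef_pos: [0.5355, 0.1515, 0.1386]
wrist_force: [0.4, -4.1, 1.3]
opening: 0.0132
grip_force: 40.7
[-0.51659476 -0.14141888  0.72471362] 1.985062157326069
```

It is tight. I release now and retreat straight up.

Converted, -0.03 m is -0.6, -0.01 m is -0.2, -0.02 rad / 6.2832 = -0.0032.

```bash
python3 -m handwheel '[{"wz":-0.0032,"finger_gap":0.005},{"finger_gap":0.03},{"finger_gap":0.05},{"finger_gap":0.05},{"dz":-0.2,"finger_gap":0.05},{"dz":-0.6,"finger_gap":0.05},{"dz":-0.6,"finger_gap":0.05},{"dz":-0.6,"finger_gap":0.05},{"dz":-0.6,"finger_gap":0.05},{"finger_gap":0.05}]'
python3 - <<'E'
from h import *
s=ctrl.read_state();p=s["eef_pos"]
im,d,K,T=cap("wrist","w4.png");P=cloud(d,K,T)*1000
g=np.hypot(P[...,0]-535.4,P[...,1]-151.7)<38
q=P[g&(abs(P[...,2]-115)<5)];A=np.c_[q[:,:2]-q[:,:2].mean(0),np.ones(len(q))];x=np.linalg.lstsq(A,q[:,2],rcond=None)[0]
print("cap top z/tilt",len(q),x,cv2.minEnclosingCircle(q[:,:2].astype(np.float32)))
q=P[g&(abs(P[...,2]-143)<4)];print("bar",len(q),np.median(q[:,2]),cv2.minAreaRect(q[:,:2].astype(np.float32)))
E
```

```text
clock: 15.8
eef_pos: [0.5365, 0.1521, 0.2735]
tool_rot: [-3.097, 0.517, -0.012]
wrist_force: [0.9, 0.0, 0.9]
opening: 0.05
grip_force: 0.0
cap top z/tilt 2725 [-6.35566503e-03  2.86555325e-03  1.15354395e+02] ((535.6353149414062, 152.41102600097656), 35.68466567993164)
bar 1019 143.25278902310413 ((535.4668579101562, 152.39987182617188), (13.95919418334961, 63.74312973022461), 73.17354583740234)
```

View pics/w4.png

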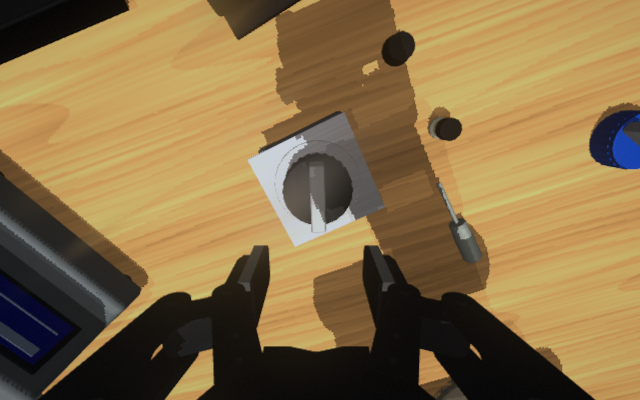

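The wrist view shows the cap on the neck at (317,188): level, centred, top at 115.4 mm (home is 115), nothing touching it. I'm handing in.

```bash
python3 -c "
from rig import ctrl
print(ctrl.close_job())"
```

```text
the job is handed in; nothing more can be done
None
```

The cap is screwed home on the neck, measured level, centred and released, and the job is handed in with no verdict returned. The pins dropped in at first lowering, so no backward search was needed. Torque peaked above your 0.6 N·m forcing mark: 1.1 on a brief backward check against the stop, with the grip still at 60 N, and 0.72 at final tightening.

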